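Roll the snap-in edge trim of a shelf board down flush

ROBOT

A 7-joint arm with a two-finger parallel gripper is mounted at the origin on a cart in front of the work surface, level with it; the furniture and walls round the work are solid. World frame = base frame: x ahead of the robot, y to its left, z up, the work surface at z = 0. Lengths are in m, angles in rad, forces in N, time in s.
With the tool pointing down it reaches from about 0.4 to 0.85 m from the base axis. Payload 10.4 kg.
Tool frame: the origin (TCP) lies on the centre line of the jaws, within the pads' length; the fingertips stand 22 mm ahead of it and the grasp point (between the pads) lies 3 mm ahead of it (bot.nose_length is the distance from the TCP to the fingertips, in m); z points along the fingers, y is the line along which they close (so a half turn about z gives the same grasp; the last joint's range is limited). The gripper opens to 85 mm and grips with 20 to 120 N. Pads are 22 mm wide; open, the fingers measure 114 mm over their backs; the gripper's body (76 mm by 85 mm) begins 54 mm behind the grasp point. The pads swing forward as they close: fully open they stand 13 mm farther back than shut.
Start: joints at [1.212, 0.332, -0.065, 1.46, 0.022, 1.35, -0.088], TCP at [0.206, -0.59, 0.253] pointing down, gripper open.
Joint ranges: [-2.6, 2.6], [-0.5, 2.12], [-1.47, 1.34], [0.16, 2.42], [-1.27, 4.41], [0.06, 2.06], [-2.6, 2.6]. Speed limits (rad/s): [2.22, 2.22, 2.79, 2.79, 3.14, 3.14, 3.14].

INTERFACE

Orientations are given as a unit quaternion [w, x, y, z].
In Python, from cell import telemetry, snapshot, get_calibration, job, bot gives the robot as it stands.
- The arm moves only by the tool servo_tool, never from a script. Its argument "plan" is one flat list of numbers, 7 for each row, row after row: the shift along the tool's x, y, z in mm, then the turn, a rotation vector about the tool's x, y, z in rad, then the finger opening in mm, from 0 to 85.4. In form: [tx, ty, tz, ax, ay, az, fingers, tx, ty, tz, ax, ay, az, fingers, ...]. A call has 1 to 8 rows; each row is the pose to reach, as a shift and turn from the pose commanded when the call began, along the tool's axes at that moment; what a row does not reach only later rows make up. A row lasts 1/10 s, in which the tool goes at most 50 mm and 8.59 degrees, less where a joint would pass 70% of its speed; a pose out of reach is approached as far as the arm can. A call with a gripper value outside its range is refused whole. The fingers move at their own pace and stop on an object; "newtons" is the grip in N (left out, the last holds). Time passes only in rows, so rows that repeat a pose let the fingers close. It gives the time, the measured TCP pose, the force, the opening and the grip force at its end, in the units of the state.
- telemetry.sense(): the state, without advancing time (a new reading comes with each control period).
- snapshot(name): name is "side" or "top" or "wrist"; returns the picture (400x640x3 uint8, blue, green, red); there is no depth.
- get_calibration(name): a dict with "fx", "fy", "cx", "cy" (pixels), "R" (3x3) and "t" (3): a world point X has camera coordinates R X + t. Camera axes: x right, y down, z forward; pixel columns grow to the right and rows downward; lengths in m; the calibration is good to about 2 mm. A picture is of the moment at which its call begins: read the wrist's pose just before it. get_calibration takes no time and is no camera call; for the wrist camera it gives the pose at the moment of the call.
- job.finish_job(): hands the job in; it is judged then, once.
The state is a dict: "clock": time; "joint_pos": joint angles; "joint_velocities": joint speeds; "effort": joint torques, N m; "tcp_pos": TCP position; "eef_rot": TCP orientation; "wrist_force": force on the tool from outside, world axes, zero at the start; "torque": the same for the moment, N m; "opening": opening from 0.0 (shut) to 1.0 (fully open); "grip_force": force on a finger pad.
Only numpy, scipy, OpenCV 4.12 (cv2) and the standard library are available. Lean on these libraries where they do the work, as an engineer would, in place of code of your own. Each camera call takes 0.05 s, during which the arm holds its last target. There are 200 camera calls.

TASK

Take the hand roller out of its rest and roll it firmly along the raised grey trim strip of the shelf board until every one of the seven sections is fully seated, pressing only with the roller and never hard enough to damage the strip (30 N). Then stand the roller back upright in its rest and let go, leaving everything else where it is.

Things in the scene. Friction and masses are not known exactly. Their poses are not given: they have to be found in the camera images.
- board: White shelf board 120x260x18 mm, fixed on wood packing on a black mat (134x274x6 mm). Origin: centre of the mat's underside, on the worktop; y along the board's long side and the trim strip (robot's left at yaw 0), x across, z up. Board top nominally 34 mm above it. The packing is uneven and not measured: the board stands up to 3 mm higher or lower and slopes along y by up to 0.045 rad, so strip ends may be 7 mm off.
- strip_left (a point): Nominal centre of the seated top of trim section 1: board y = +90 mm, x = -43 mm (near the long edge on the robot's side), 36 mm above the board's origin (2 mm above the board's top), uneven packing not counted. The grey strip is 7 rigid sections in a row along y, each 16 mm wide, 29 mm long, 30 mm apart. More than 30 N damages it.
- strip_right (a point): The same point of section 7: board y = -90 mm, x = -43 mm. The channel is bowed: seats in the middle of the strip stand 1 to 1.5 mm higher than those at its ends. Each section goes straight down into its channel against friction of 8 to 11 N (differs by section), stays where it is pushed, does not spring back, and ends on a hard stop.
- rest: Rest for the roller: fixed upright wooden pocket, open above, inside 44 mm (its x) by 52 mm (its y), walls 6 mm thick, rim 54 mm above its origin (centre of its underside, on the worktop). The standing roller has its disc on the rim, its origin 4 mm above the rest's, about 4 mm of play round wheel and fork, its x and y parallel to the rest's (either way round).
- roller: Hand roller, 106 mm tall, 0.25 to 0.4 kg. Origin: lowest point of the wheel under the handle's axis; z up along the handle, x along the axle, y the way it rolls. Rubber wheel 44 mm across, 26 wide, axle at z = 22 mm, in a steel fork 37 mm wide (x). Round steel disc 72 mm across at z = 50 to 56 mm; on it a square wooden handle 26x26 mm, z = 56 to 106 mm. Starts upright in the rest.
- roller_wheel (a joint): Turn of the roller's wheel on its axle in rad, 0 at the start; 1 rad is 22 mm of rolling; no end stops.
- trim1 (a joint): Height of trim section 1 (board y = +90 mm) above its seat, in m: 0 fully seated, 0.0041 fully raised; starts raised by 3 to 4 mm.
- trim2 (a joint): Height of trim section 2 (board y = +60 mm) above its seat, in m: 0 fully seated, 0.0041 fully raised; starts raised by 3 to 4 mm.
- trim3 (a joint): Height of trim section 3 (board y = +30 mm) above its seat, in m: 0 fully seated, 0.0041 fully raised; starts raised by 3 to 4 mm.
- trim4 (a joint): Height of trim section 4 (board y = +0 mm) above its seat, in m: 0 fully seated, 0.0041 fully raised; starts raised by 3 to 4 mm.
- trim5 (a joint): Height of trim section 5 (board y = -30 mm) above its seat, in m: 0 fully seated, 0.0041 fully raised; starts raised by 3 to 4 mm.
- trim6 (a joint): Height of trim section 6 (board y = -60 mm) above its seat, in m: 0 fully seated, 0.0041 fully raised; starts raised by 3 to 4 mm.
- trim7 (a joint): Height of trim section 7 (board y = -90 mm) above its seat, in m: 0 fully seated, 0.0041 fully raised; starts raised by 3 to 4 mm.
- teaspoon: Bystander: steel teaspoon, 138x28x12 mm, lying; origin at the centre of its underside.
- mug: Bystander: white mug, 84x117x92 mm; origin at the centre of its underside.
- glass: Bystander: drinking glass, 78 mm across, 92 high; origin at the centre of its underside.
- tin: Bystander: food tin, 58 mm across, 72 high; origin at the centre of its underside.
- jar: Bystander: jar of spread with a yellow lid, 64 mm across, 109 high; origin at the centre of its underside.
- cheese: Bystander: block of butter or cheese in its wrapper, 73x102x37 mm; origin at the centre of its underside.
Things that resemble listed ones, but are neither listed nor needed, are in the scene too. Leave any orange look-alike of the roller alone.

How it is judged:
By the outcome, as a careful person would: the job done as asked, in the order asked, and still so for the second after the job is handed in, with the robot touching nothing.
It also fails if it takes over 72 s, if anything falls off the work surface, if the arm or the gripper's body presses on something with over 40 N, if the wrist force passes 120 N, or if a joint passes its speed limit or range.

## Working session

There is one attempt and no reset: what is moved stays moved. The work goes in short steps, Python scripts to look and compute and a tool call to move; the robot and the scene stay as the last step left them, time stands still between calls to the robot, and variables do not carry over. Pictures are saved under pics/ and viewed, at most 10 in all, crops included, and the job is handed in when it is done.

Besides the shell and the picture viewer there is one more tool, called after ">>>" by a JSON object that holds its "name" and its "arguments", one argument or row to a line. servo_tool: Moves the arm, as the interface text tells. Its arguments: {"type":"object","properties":{"plan":{"type":"array"},"newtons":{"type":"number"}},"required":["plan"]}

```bash
mkdir -p pics; ls
python3 - <<'E'
from cell import telemetry, snapshot, get_calibration, job, bot
import cv2,numpy as np
s=telemetry.sense();print({k:np.round(v,3) for k,v in s.items()})
print([a for a in dir(bot) if a[0]!='_'])
for n in("top","side"):
    im=snapshot(n);cv2.imwrite(f"pics/{n}0.png",im)
    c=get_calibration(n);print(n,{k:np.round(v,3).tolist() for k,v in c.items()})
E
```

```text
pics
{'clock': np.float64(0.0), 'joint_pos': array([ 1.212,  0.333, -0.065,  1.461,  0.022,  1.35 , -0.089]), 'joint_velocities': array([-0.001,  0.   , -0.   ,  0.001,  0.   , -0.001, -0.001]), 'effort': array([ 0.0000e+00, -6.2544e+01,  4.9000e-02, -3.9160e+01,  1.6000e-02,
        1.0000e-02,  0.0000e+00]), 'tcp_pos': array([ 0.206, -0.59 ,  0.253]), 'eef_rot': array([-0.001,  0.986,  0.167, -0.   ]), 'wrist_force': array([ 0.203, -0.524, -0.139]), 'torque': array([ 0.019, -0.02 ,  0.001]), 'grip_force': np.float64(0.0), 'opening': np.float64(1.0)}
['MotionError', 'nose_length']
top {'fx': 426.606, 'fy': 426.606, 'cx': 320.265, 'cy': 187.798, 'R': [[0.416, -0.909, -0.001], [-0.867, -0.396, -0.303], [0.276, 0.127, -0.953]], 't': [-0.292, 0.513, 1.438]}
side {'fx': 418.122, 'fy': 418.122, 'cx': 317.532, 'cy': 197.523, 'R': [[-0.994, -0.112, -0.012], [-0.034, 0.402, -0.915], [0.108, -0.909, -0.403]], 't': [0.571, 0.096, 1.551]}
```

View pics/top0.png

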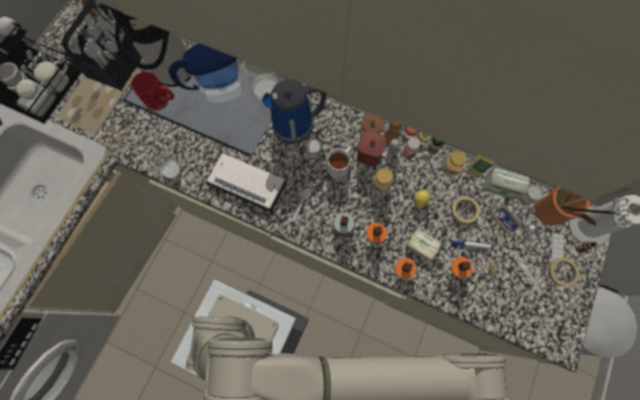

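View pics/side0.png

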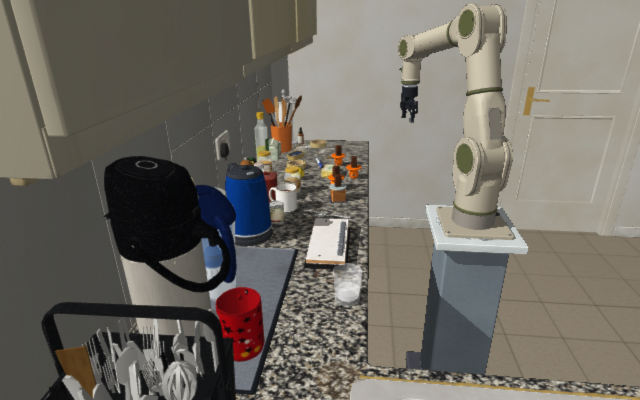

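The top view shows the white board near (247,182), the roller (grey disc, dark handle) near (344,224), and orange look-alikes at (377,233), (405,268) and (462,267). Next I'll localise these coarsely.

```bash
cat > h.py <<'E'
from cell import telemetry, snapshot, get_calibration
import cv2,numpy as np
from scipy.spatial.transform import Rotation as Ro
def cast(c,uv,z):
    uv=np.atleast_2d(uv).astype(float); R=np.array(c["R"]);t=np.array(c["t"])
    d=np.c_[(uv[:,0]-c["cx"])/c["fx"],(uv[:,1]-c["cy"])/c["fy"],np.ones(len(uv))]@R
    o=-R.T@t
    return o+d*((z-o[2])/d[:,2])[:,None]
def proj(c,X):
    p=np.atleast_2d(X)@np.array(c["R"]).T+np.array(c["t"])
    return np.c_[c["cx"]+c["fx"]*p[:,0]/p[:,2],c["cy"]+c["fy"]*p[:,1]/p[:,2]]
def tool():
    s=telemetry.sense();q=s["eef_rot"]
    return np.array(s["tcp_pos"]),Ro.from_quat([q[1],q[2],q[3],q[0]])
def rel(target,Rt=None):
    "shift (mm) and rotvec in current tool axes to reach target pos / Rotation"
    p,R=tool(); out=R.inv().apply(np.array(target)-p)*1000
    return np.round(out,1),(np.round((R.inv()*Rt).as_rotvec(),4) if Rt is not None else None)
E
python3 - <<'E'
from h import *
c=get_calibration("top")
print(cast(c,[[344,224]],.056),"board",cast(c,[[247,182],[222,157],[284,184],[210,182],[270,208]],.034))
print(cast(c,[[377,233],[405,268],[338,160],[170,168]],.06))
w=get_calibration("wrist");p,R=tool()
C=-np.array(w["R"]).T@w["t"]
print("cam in tool",R.inv().apply(C-p),"\n",(np.array(w["R"])@R.as_matrix()).round(3),w["fx"],w["cx"],w["cy"])
print(R.as_matrix().round(3))
im=cv2.imread("pics/top0.png")[110:290,190:490];cv2.imwrite("pics/topc.png",cv2.resize(im,None,fx=2.6,fy=2.6,interpolation=cv2.INTER_CUBIC))
E
```

```text
[[ 0.50787457 -0.18070344  0.056     ]] board [[0.50927687 0.20884526 0.034     ]
 [0.55811989 0.34015559 0.034     ]
 [0.55900288 0.08136477 0.034     ]
 [0.45256916 0.3329356  0.034     ]
 [0.45588026 0.08728417 0.034     ]]
[[ 0.52540677 -0.29840903  0.06      ]
 [ 0.45304839 -0.43086848  0.06      ]
 [ 0.71846314 -0.06432545  0.06      ]
 [ 0.43412608  0.48242342  0.06      ]]
cam in tool [ 0.06816526  0.00085166 -0.12009485] 
 [[-0.001  1.    -0.001]
 [-0.963 -0.001 -0.271]
 [-0.271  0.     0.963]] 314.94421820555027 320.6552042397075 196.9370151355409
[[ 0.944  0.33  -0.001]
 [ 0.33  -0.944  0.001]
 [-0.    -0.001 -1.   ]]
```

View pics/topc.png

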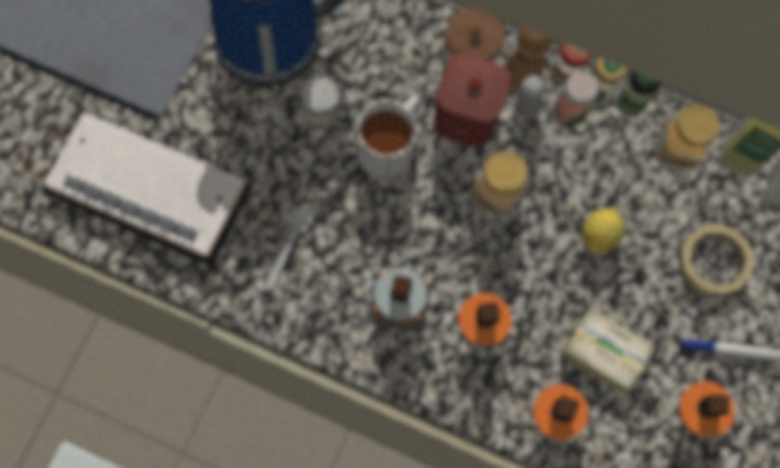

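The crop confirms it. The grey strip runs along the board's near edge, the roller's pale disc is at crop (400,295), and the spoon lies between them. I'm moving over the roller for a wrist view.

>>> {"name": "servo_tool", "arguments": {
  "plan": [50,-34,4,0,0,0.05,85,100,-68,8,0,0,0.1,85,150,-102,12,0,0,0.15,85,195,-134,14,0,0,0.2,85,240,-165,16,0,0,0.25,85,285,-196,20,0,0,0.3,85,330,-226,24,0,0,0.337,85,375,-257,28,0,0,0.337,85]
}}

```text
clock: 0.9
tcp_pos: [0.4432, -0.2666, 0.2291]
eef_rot: [0.0, 1.0, -0.001, 0.0]
wrist_force: [0.5, 0.1, 0.7]
opening: 0.995
grip_force: 0.0
```

Run:
```python
from h import *
print(rel([.508,-.18,.22],Ro.from_euler('x',np.pi)),tool()[0])
```

```text
(array([ 64.6, -86.8,   9. ]), array([ 0.0003, -0.    , -0.0027])) [ 0.44319746 -0.26661311  0.22906477]
```

>>> {"name": "servo_tool", "arguments": {
  "plan": [30,-40,5,0,0,0,85,60,-78,9,0,0,0,85,65,-87,9,0,0,0,85,65,-87,9,0,0,0,85]
}}

```text
clock: 1.3
tcp_pos: [0.5082, -0.1794, 0.2198]
eef_rot: [-0.0, 1.0, 0.001, -0.0]
wrist_force: [-0.2, -1.5, 0.7]
opening: 0.995
grip_force: 0.0
```

Run:
```python
from h import *
print(tool()[0]);c=get_calibration("wrist");im=snapshot("wrist");cv2.imwrite("pics/w1.png",im)
np.save("c1.npy",c,allow_pickle=True)
```

```text
[ 0.50818578 -0.17944608  0.21978045]
```

View pics/w1.png

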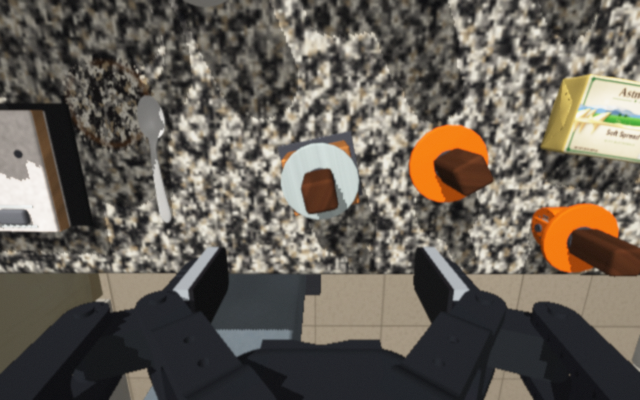

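The roller's pale disc is centred near (320,181), with the brown handle on it at about (318,190) and slightly rotated. The orange look-alike is at (450,163), and the rest's walls peek out around the disc.

Run:
```python
from h import *
im=cv2.imread("pics/w1.png");c=np.load("c1.npy",allow_pickle=True).item()
crop=im[120:240,260:380];cv2.imwrite("pics/w1c.png",cv2.resize(crop,None,fx=5,fy=5,interpolation=cv2.INTER_CUBIC))
hsv=cv2.cvtColor(im,cv2.COLOR_BGR2HSV);print(im[190,320],im[205,320],im[165,320],im[145,300],im[153,290],im[200,345])
# rectify to plane z=.06 (disc top) and z=.11 (handle top): 2 px/mm grid
b,g,r=[im[...,i].astype(int) for i in range(3)]
disc=((abs(b-r)<40)&(g>140)&(g>r)).astype(np.uint8)
disc[:120]=0;disc[240:]=0;disc[:,:260]=0;disc[:,380:]=0
cs=max(cv2.findContours(disc,0,1)[0],key=cv2.contourArea)[:,0]
W=cast(c,cv2.convexHull(cs.reshape(-1,1,2))[:,0],.06)[:,:2]
A=np.c_[2*W,np.ones(len(W))];s=np.linalg.lstsq(A,(W**2).sum(1),rcond=None)[0]
print("disc",s[:2],np.sqrt(s[2]+s[0]**2+s[1]**2),len(W))
```

```text
[29 51 89] [31 51 88] [206 209 199] [88 82 82] [ 62 108 167] [188 191 182]
disc [ 0.51184083 -0.17914667] 0.035429068441798904 30
```

View pics/w1c.png

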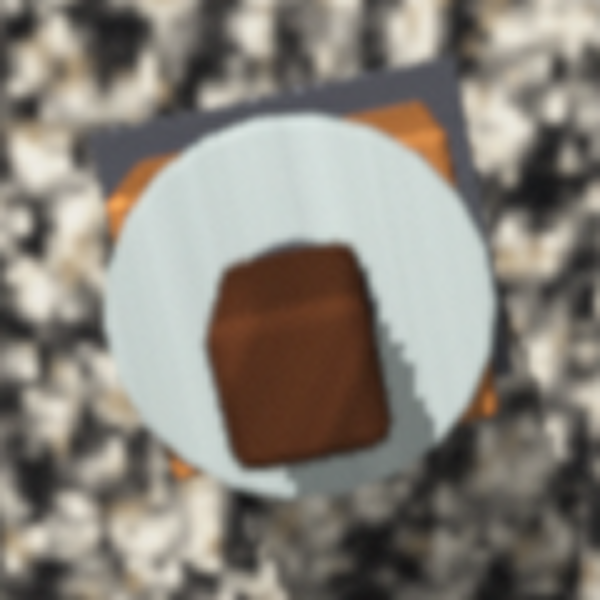

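Run:
```python
from h import *
c=np.load("c1.npy",allow_pickle=True).item()
f=lambda P:np.array(P)/5.+[260,120]-.4
H=cast(c,f([[212,332],[368,300],[388,437],[243,467]]),.11)[:,:2];print(H,H.mean(0))
def ang(a,b): d=b-a;return np.degrees(np.arctan2(d[1],d[0])),np.linalg.norm(d)
for i in range(4):print(ang(H[i],H[(i+1)%4]))
B=cast(c,f([[95,130],[445,62],[500,340]]),.003)[:,:2];print("base",B,ang(B[0],B[1]),ang(B[1],B[2]))
Rm=cast(c,f([[110,205],[430,105],[490,415]]),.054)[:,:2];print("rim",Rm)
```

```text
[[ 0.52047384 -0.1663751 ]
 [ 0.52543552 -0.18973532]
 [ 0.50399888 -0.19306754]
 [ 0.49911629 -0.1708412 ]] [ 0.51225613 -0.18000479]
(np.float64(-78.00865520896983), np.float64(0.02388134447408253))
(np.float64(-171.16438600293748), np.float64(0.021694081221527956))
(np.float64(102.38969864460131), np.float64(0.022756316011935996))
(np.float64(11.810993182238857), np.float64(0.021819506308859045))
base [[ 0.53838864 -0.13563802]
 [ 0.55271678 -0.20962815]
 [ 0.49259217 -0.22330963]] (np.float64(-79.04036143263407), np.float64(0.07536468200799942)) (np.float64(-167.18051735574127), np.float64(0.06166158672597433))
rim [[ 0.53059286 -0.14468032]
 [ 0.54876884 -0.20269811]
 [ 0.49068499 -0.21542756]]
```

Handle centre is about (0.512,-0.180), with the rest yawed about 11.3°. The rest's long side (the rolling direction) runs roughly along world y. Next is the board.

>>> {"name": "servo_tool", "arguments": {
  "plan": [0,-49,-5,0,0,0,70,0,-98,-10,0,0,0,70,0,-147,-15,0,0,0,70,0,-196,-20,0,0,0,70,0,-245,-25,0,0,0,70,0,-294,-30,0,0,0,70,0,-343,-35,0,0,0,70,0,-390,-40,0,0,0,70]
}}

```text
clock: 2.15
tcp_pos: [0.5086, 0.2076, 0.2605]
eef_rot: [0.001, 1.0, -0.003, 0.0]
wrist_force: [1.7, -0.4, -0.4]
opening: 0.823
grip_force: 0.0
```

>>> {"name": "servo_tool", "arguments": {
  "plan": [0,0,0,0,0,0,60,0,0,0,0,0,0,60]
}}

```text
clock: 2.35
tcp_pos: [0.5085, 0.2072, 0.26]
eef_rot: [0.0, 1.0, -0.001, -0.0]
wrist_force: [0.2, -0.8, 0.7]
opening: 0.702
grip_force: 0.0
```

Run:
```python
from h import *
print(tool()[0]);c=get_calibration("wrist");im=snapshot("wrist");cv2.imwrite("pics/w2.png",im)
np.save("c2.npy",c,allow_pickle=True)
cv2.imwrite("pics/w2c.png",cv2.resize(im[60:310],None,fx=1.25,fy=1.25))
```

```text
[0.50845783 0.20721736 0.26000772]
```

View pics/w2c.png

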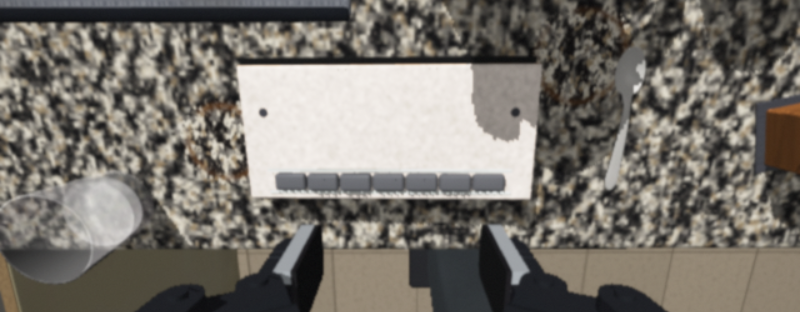

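The wrist view shows the seven grey sections from crop (275,181) to (505,183), the glass at left near (100,225), and the spoon at right near (625,110).

Run:
```python
from h import *
im=cv2.imread("pics/w2.png").astype(int);c=np.load("c2.npy",allow_pickle=True).item()
m=((im.max(2)<135)&(im.max(2)-im.min(2)<30)).astype(np.uint8)
m[:195]=0;m[215:]=0;m[:,:215]=0;m[:,410:]=0
n,l,st,ce=cv2.connectedComponentsWithStats(m)
for i in range(1,n):
    if st[i,4]>60: print(st[i],ce[i].round(1))
ys,xs=np.nonzero(m)
cs=cv2.findContours(m,0,1)[0];pts=np.vstack([k[:,0] for k in cs if cv2.contourArea(k)>60])
print(cv2.minAreaRect(pts.astype(np.float32)))
W=cast(c,np.array([[xs[(xs<222)].min() if (xs<222).any() else xs.min(),205],[xs.max(),206]]),.039);print(W)
# board corners (from crop): TL,TR,BR,BL
B=cast(c,np.array([[238,66],[541,66],[530,198],[253,198]])/1.25+[0,60],.034)[:,:2];print(B,B.mean(0))
S=cast(c,np.array([[275,174],[275,190],[505,175],[505,191],[390,174],[390,190]])/1.25+[0,60],.0395);print(S)
G=cast(c,np.array([[47,245]])/1.25+[0,60],.0);print("glass base",G, cast(c,np.array([[105,205]])/1.25+[0,60],.092),cast(c,np.array([[45,240]])/1.25+[0,60],.092),"spoon",cast(c,np.array([[610,188],[630,50]])/1.25+[0,60],.01))
```

```text
[ 221  199  183   16 2406] [311.4 206.3]
((312.0, 206.5), (15.0, 182.0), 90.0)
[[0.47189377 0.31889925 0.039     ]
 [0.47003162 0.11259939 0.039     ]]
[[0.57279879 0.34395178]
 [0.57206708 0.08660793]
 [0.45325995 0.08573708]
 [0.45412123 0.34361729]] [0.51306176 0.21497852]
[[0.47887734 0.31925474 0.0395    ]
 [0.46371791 0.32060892 0.0395    ]
 [0.4772672  0.1120907  0.0395    ]
 [0.4620646  0.11104431 0.0395    ]
 [0.47854172 0.21575059 0.0395    ]
 [0.46337166 0.2159063  0.0395    ]]
glass base [[0.39017381 0.58027704 0.        ]] [[0.46932181 0.43628364 0.092     ]] [[0.43975936 0.49025538 0.092     ]] spoon [[ 4.54898535e-01 -8.93290114e-04  1.00000000e-02]
 [ 5.85410362e-01 -4.77105597e-04  1.00000000e-02]]
```

>>> {"name": "servo_tool", "arguments": {
  "plan": [0,49,6,0,0,0,60,0,98,12,0,0,0,60,0,147,18,0,0,0,60,0,196,24,0,0,0,60,1,245,30,0,0,-0.06,60,2,294,36,0,0,-0.12,60,3,343,42,0,0,-0.16,60,3.5,387,50,0,0,-0.197,60]
}}

```text
clock: 3.2
tcp_pos: [0.5092, -0.1843, 0.2103]
eef_rot: [0.001, 0.995, 0.096, -0.0]
wrist_force: [0.4, 0.5, 0.5]
opening: 0.702
grip_force: 0.0
```

>>> {"name": "servo_tool", "arguments": {
  "plan": [0,0,0,0,0,0,60,0,0,20,0,0,0,60,0,0,50,0,0,0,60,0,0,50,0,0,0,60]
}}

```text
clock: 3.6
tcp_pos: [0.5078, -0.1801, 0.1569]
eef_rot: [-0.001, 0.995, 0.096, -0.003]
wrist_force: [-1.8, -0.2, 0.6]
opening: 0.699
grip_force: 0.0
```

Run:
```python
from h import *
print(tool()[0],tool()[1].as_euler('xyz'));print(rel([.512,-.180,.089],Ro.from_euler('z',.197)*Ro.from_euler('x',np.pi)))
c=get_calibration("wrist");im=snapshot("wrist");cv2.imwrite("pics/w3.png",im[60:400,140:500])
```

```text
[ 0.50782005 -0.18007459  0.15690489] [-3.13910906  0.0056723   0.19207956]
(array([ 4.5,  0.9, 67.9]), array([-0.0025,  0.0057, -0.0049]))
```

View pics/w3.png

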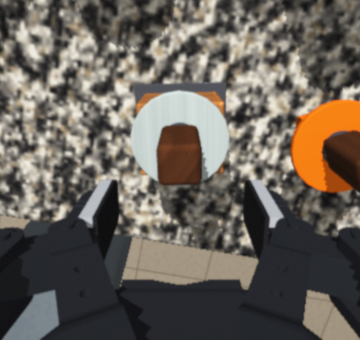

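The rest and handle are now square to the camera, and the handle at (180,155) is centred between the fingers. I'll descend.

>>> {"name": "servo_tool", "arguments": {
  "plan": [3,0,20,0,0,0,60,3,0,40,0,0,0,60,3,0,60,0,0,0,60,3,0,67,0,0,0,60,3,0,67,0,0,0,60]
}}

```text
clock: 4.15
tcp_pos: [0.5138, -0.1785, 0.0937]
eef_rot: [0.0, 0.995, 0.097, -0.0]
wrist_force: [-0.2, -0.5, 0.4]
opening: 0.702
grip_force: 0.0
```

Run:
```python
from h import *
print(tool()[0],tool()[1].as_euler('xyz'));print(rel([.512,-.180,.089],Ro.from_euler('z',.197)*Ro.from_euler('x',np.pi)))
```

```text
[ 0.51381578 -0.17854756  0.09366344] [3.14146930e+00 3.91338196e-04 1.94814800e-01]
(array([-2.1,  1.1,  4.7]), array([ 0.0001,  0.0004, -0.0022]))
```

>>> {"name": "servo_tool", "arguments": {
  "plan": [-2,1,5,0,0,0,60,-2,1,5,0,0,0,40,-2,1,5,0,0,0,15,-2,1,5,0,0,0,15,-2,1,5,0,0,0,15,-2,1,5,0,0,0,15,-2,1,5,0,0,0,15],
  "newtons": 100
}}

```text
clock: 4.85
tcp_pos: [0.5128, -0.1794, 0.0891]
eef_rot: [0.0, 0.995, 0.098, 0.001]
wrist_force: [-1.4, -0.1, 6.7]
opening: 0.294
grip_force: 99.0
```

Run:
```python
from h import *
print(tool()[0],tool()[1].as_euler('xyz'),telemetry.sense()["wrist_force"],telemetry.sense()["torque"])
```

```text
[ 0.51277311 -0.17939878  0.08911196] [ 3.14087555e+00 -9.99929114e-04  1.95809314e-01] [-1.36087815 -0.08229139  6.70944927] [ 0.23877949  0.40539796 -0.022774  ]
```

>>> {"name": "servo_tool", "arguments": {
  "plan": [0,0,-10,0,0,0,15,0,0,-30,0,0,0,15,0,0,-55,0,0,0,15,0,0,-80,0,0,0,15,0,0,-90,0,0,0,15,0,0,-90,0,0,0,15,0,0,-90,0,0,0,15]
}}

```text
clock: 5.55
tcp_pos: [0.5117, -0.1793, 0.1772]
eef_rot: [-0.0, 0.995, 0.098, -0.001]
wrist_force: [-0.4, 0.4, -4.2]
opening: 0.294
grip_force: 98.3
```

Run:
```python
from h import *
s=telemetry.sense();print(tool()[0],s["wrist_force"],s["torque"])
print(rel([.4711,.3055,.16],Ro.from_euler('z',-.005)*Ro.from_euler('x',np.pi)))
```

```text
[ 0.51170562 -0.1792532   0.17720379] [-0.37974983  0.4260443  -4.23958042] [-0.05401284 -0.02465769  0.02765246]
(array([  54.4, -483.4,   17.4]), array([-0.0004,  0.0012,  0.2007]))
```

>>> {"name": "servo_tool", "arguments": {
  "plan": [5,-46,0,0,0,0.02,15,10,-93,0,0,0,0.045,15,15,-140,0,0,0,0.07,15,20,-187,0,0,0,0.1,15,25,-234,0,0,0,0.13,15,31,-281,0,0,0,0.16,15,37,-328,0,0,0,0.18,15,42,-375,0,0,0,0.2,15]
}}

```text
clock: 6.35
tcp_pos: [0.4795, 0.1981, 0.1768]
eef_rot: [0.0, 1.0, -0.003, -0.001]
wrist_force: [1.1, -0.7, -2.6]
opening: 0.295
grip_force: 98.9
```

Run:
```python
from h import *
print(rel([.4711,.3055,.15],Ro.from_euler('z',-.005)*Ro.from_euler('x',np.pi)))
```

```text
(array([  -8.9, -107.4,   26.8]), array([ 0.0006,  0.0017, -0.0004]))
```

>>> {"name": "servo_tool", "arguments": {
  "plan": [-3,-40,5,0,0,0,15,-6,-80,15,0,0,0,15,-9,-107,27,0,0,0,15,-9,-107,27,0,0,0,15,-9,-107,27,0,0,0,15,-9,-107,27,0,0,0,15]
}}

```text
clock: 6.95
tcp_pos: [0.4722, 0.3025, 0.1505]
eef_rot: [0.001, 1.0, -0.003, -0.0]
wrist_force: [1.5, -0.3, -3.1]
opening: 0.291
grip_force: 99.3
```

Run:
```python
from h import *
s=telemetry.sense();print(s["wrist_force"],tool()[1].as_euler('xyz'))
print(rel([.4711,.3055,.15],Ro.from_euler('z',-.005)*Ro.from_euler('x',np.pi)))
c=get_calibration("side");im=snapshot("side")
uv=proj(c,[.47,.22,.05])[0].astype(int);print(uv)
cv2.imwrite("pics/s4.png",cv2.resize(im[uv[1]-75:uv[1]+75,uv[0]-80:uv[0]+80],None,fx=4,fy=4,interpolation=cv2.INTER_CUBIC))
```

```text
[ 1.49329046 -0.32270143 -3.09760157] [ 3.14046155e+00  8.38425683e-04 -5.43151700e-03]
(array([-1.1, -3. ,  0.5]), array([ 0.0011,  0.0008, -0.0004]))
[341 234]
```

View pics/s4.png

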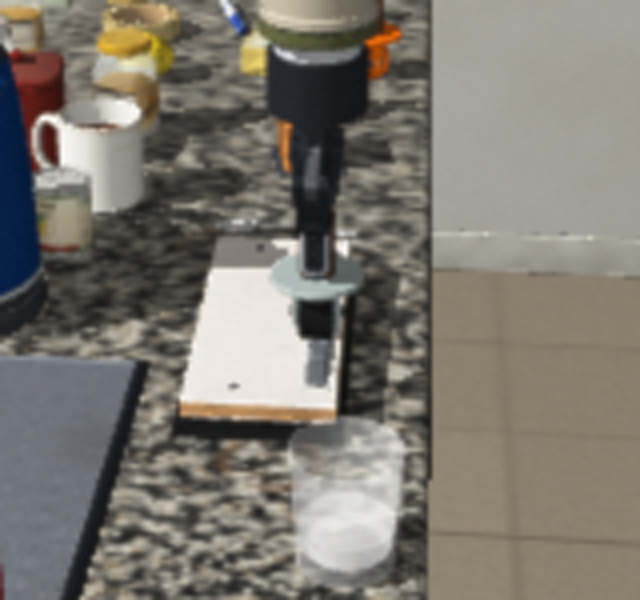

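Side crop: the roller hangs upright, held square, with its wheel at (318,315) directly over the strip line at (318,360) and well clear of the glass. Now the probing descent on section 1.

>>> {"name": "servo_tool", "arguments": {
  "plan": [-1,-3,8,0,0,0,15,-1,-3,14,0,0,0,15,-1,-3,16,0,0,0,15,-1,-3,18,0,0,0,15,-1,-3,20,0,0,0,15,-1,-3,20,0,0,0,15]
}}

```text
clock: 7.6
tcp_pos: [0.471, 0.3066, 0.131]
eef_rot: [0.0, 1.0, -0.002, -0.0]
wrist_force: [-0.1, -0.2, -3.7]
opening: 0.294
grip_force: 99.5
```

>>> {"name": "servo_tool", "arguments": {
  "plan": [0,0,1,0,0,0,15,0,0,2,0,0,0,15,0,0,2,0,0,0,15]
}}

```text
clock: 7.9
tcp_pos: [0.471, 0.3067, 0.1291]
eef_rot: [0.0, 1.0, -0.002, 0.0]
wrist_force: [0.1, -0.1, -3.0]
opening: 0.291
grip_force: 99.5
```

>>> {"name": "servo_tool", "arguments": {
  "plan": [0,0,1,0,0,0,15,0,0,2,0,0,0,15]
}}

```text
clock: 8.1
tcp_pos: [0.471, 0.3067, 0.1271]
eef_rot: [-0.0, 1.0, -0.002, 0.0]
wrist_force: [-0.5, -0.2, -3.3]
opening: 0.291
grip_force: 99.5
```

>>> {"name": "servo_tool", "arguments": {
  "plan": [0,0,1,0,0,0,15,0,0,1,0,0,0,15]
}}

```text
clock: 8.3
tcp_pos: [0.4709, 0.3066, 0.126]
eef_rot: [0.0, 1.0, -0.002, -0.0]
wrist_force: [-0.4, -0.6, -4.3]
opening: 0.293
grip_force: 99.5
```

>>> {"name": "servo_tool", "arguments": {
  "plan": [0,0,1,0,0,0,15,0,0,1,0,0,0,15]
}}

```text
clock: 8.5
tcp_pos: [0.4709, 0.3067, 0.125]
eef_rot: [0.0, 1.0, -0.002, -0.0]
wrist_force: [-0.2, 0.3, -3.6]
opening: 0.295
grip_force: 99.5
```

>>> {"name": "servo_tool", "arguments": {
  "plan": [0,0,1,0,0,0,15,0,0,1,0,0,0,15]
}}

```text
clock: 8.7
tcp_pos: [0.4709, 0.3067, 0.1241]
eef_rot: [0.0, 1.0, -0.002, -0.0]
wrist_force: [-0.4, -1.0, -3.8]
opening: 0.296
grip_force: 99.5
```

>>> {"name": "servo_tool", "arguments": {
  "plan": [0,0,1,0,0,0,15,0,0,1,0,0,0,15]
}}

```text
clock: 8.9
tcp_pos: [0.471, 0.3069, 0.1234]
eef_rot: [-0.0, 1.0, -0.002, 0.0]
wrist_force: [0.6, 0.0, -1.6]
opening: 0.29
grip_force: 100.0
```

>>> {"name": "servo_tool", "arguments": {
  "plan": [0,0,0.5,0,0,0,15,0,0,0.5,0,0,0,15]
}}

```text
clock: 9.1
tcp_pos: [0.4711, 0.3072, 0.1232]
eef_rot: [-0.0, 1.0, -0.002, 0.0]
wrist_force: [-1.5, 0.1, 2.5]
opening: 0.295
grip_force: 100.1
```

>>> {"name": "servo_tool", "arguments": {
  "plan": [0,0,0.5,0,0,0,15,0,0,0.5,0,0,0,15]
}}

```text
clock: 9.3
tcp_pos: [0.4711, 0.3071, 0.1225]
eef_rot: [-0.0, 1.0, -0.002, 0.0]
wrist_force: [-0.4, -0.1, 4.9]
opening: 0.293
grip_force: 100.1
```

>>> {"name": "servo_tool", "arguments": {
  "plan": [0,0,0.5,0,0,0,15,0,0,0.5,0,0,0,15]
}}

```text
clock: 9.5
tcp_pos: [0.4711, 0.3068, 0.1218]
eef_rot: [-0.0, 1.0, -0.002, 0.0]
wrist_force: [-0.4, 0.6, 4.7]
opening: 0.293
grip_force: 100.1
```

>>> {"name": "servo_tool", "arguments": {
  "plan": [0,0,0.5,0,0,0,15,0,0,1.0,0,0,0,15]
}}

```text
clock: 9.7
tcp_pos: [0.4711, 0.3068, 0.1207]
eef_rot: [-0.0, 1.0, -0.002, 0.0]
wrist_force: [-0.1, 1.1, 4.1]
opening: 0.291
grip_force: 100.1
```

>>> {"name": "servo_tool", "arguments": {
  "plan": [0,0,0.5,0,0,0,15,0,0,0.5,0,0,0,15]
}}

```text
clock: 9.9
tcp_pos: [0.4711, 0.3067, 0.1201]
eef_rot: [-0.0, 1.0, -0.002, 0.0]
wrist_force: [0.1, 1.1, 3.5]
opening: 0.292
grip_force: 100.2
```

>>> {"name": "servo_tool", "arguments": {
  "plan": [0,0,0.4,0,0,0,15,0,0,0.4,0,0,0,15]
}}

```text
clock: 10.1
tcp_pos: [0.4711, 0.3069, 0.1199]
eef_rot: [-0.0, 1.0, -0.002, 0.0]
wrist_force: [-0.3, 0.4, 5.3]
opening: 0.291
grip_force: 100.4
```

>>> {"name": "servo_tool", "arguments": {
  "plan": [0,0,0.4,0,0,0,15,0,0,0.4,0,0,0,15]
}}

```text
clock: 10.3
tcp_pos: [0.4711, 0.307, 0.1198]
eef_rot: [-0.0, 1.0, -0.002, 0.0]
wrist_force: [-1.0, 0.9, 8.2]
opening: 0.297
grip_force: 100.7
```

>>> {"name": "servo_tool", "arguments": {
  "plan": [0,0,0.4,0,0,0,15,0,0,0.4,0,0,0,15]
}}

```text
clock: 10.5
tcp_pos: [0.4712, 0.3072, 0.1198]
eef_rot: [-0.0, 1.0, -0.002, 0.0]
wrist_force: [-1.5, 0.3, 10.1]
opening: 0.291
grip_force: 101.1
```

Section 1 is on its stop: about 6.5 N per mm of over-travel, seat at TCP z≈0.1198. Now I'll roll toward section 2 while monitoring force.

>>> {"name": "servo_tool", "arguments": {
  "plan": [0,0,0.3,0,0,0,15,0,5,0.3,0,0,0,15,0,10,0.3,0,0,0,15]
}}

```text
clock: 10.8
tcp_pos: [0.4712, 0.2992, 0.1201]
eef_rot: [-0.002, 1.0, -0.001, 0.001]
wrist_force: [-2.0, 5.2, 12.3]
opening: 0.294
grip_force: 101.5
```

>>> {"name": "servo_tool", "arguments": {
  "plan": [0,5,0,0,0,0,15]
}}

```text
clock: 10.9
tcp_pos: [0.4713, 0.294, 0.1205]
eef_rot: [-0.002, 1.0, -0.001, 0.001]
wrist_force: [-2.8, 3.8, 20.5]
opening: 0.291
grip_force: 102.3
```

>>> {"name": "servo_tool", "arguments": {
  "plan": [0,5,0,0,0,0,15]
}}

```text
clock: 11.0
tcp_pos: [0.4713, 0.2888, 0.1208]
eef_rot: [-0.002, 1.0, -0.002, 0.001]
wrist_force: [-4.9, 2.6, 21.8]
opening: 0.295
grip_force: 102.8
```

>>> {"name": "servo_tool", "arguments": {
  "plan": [0,2,-1.0,0,0,0,15,0,4,-1.2,0,0,0,15]
}}

```text
clock: 11.2
tcp_pos: [0.4713, 0.2836, 0.1213]
eef_rot: [-0.001, 1.0, -0.002, 0.001]
wrist_force: [-2.8, 1.1, 14.2]
opening: 0.291
grip_force: 101.6
```

>>> {"name": "servo_tool", "arguments": {
  "plan": [0,4,-0.3,0,0,0,15]
}}

```text
clock: 11.3
tcp_pos: [0.4712, 0.2799, 0.1214]
eef_rot: [-0.001, 1.0, -0.002, 0.001]
wrist_force: [-1.7, 1.3, 12.9]
opening: 0.289
grip_force: 101.6
```

>>> {"name": "servo_tool", "arguments": {
  "plan": [0,4,-0.3,0,0,0,15,0,4,-0.3,0,0,0,15]
}}

```text
clock: 11.5
tcp_pos: [0.4712, 0.2759, 0.1216]
eef_rot: [-0.001, 1.0, -0.002, 0.001]
wrist_force: [-1.5, 3.2, 11.2]
opening: 0.293
grip_force: 101.4
```

>>> {"name": "servo_tool", "arguments": {
  "plan": [0,5,-0.3,0,0,0,15,0,10,-0.6,0,0,0,15]
}}

```text
clock: 11.7
tcp_pos: [0.4711, 0.2664, 0.1221]
eef_rot: [-0.001, 1.0, -0.001, 0.001]
wrist_force: [-0.8, 3.2, 9.2]
opening: 0.293
grip_force: 101.2
```

>>> {"name": "servo_tool", "arguments": {
  "plan": [0,5,-0.3,0,0,0,15]
}}

```text
clock: 11.8
tcp_pos: [0.4712, 0.2609, 0.1226]
eef_rot: [-0.001, 1.0, -0.002, 0.001]
wrist_force: [-1.0, 1.5, 12.8]
opening: 0.297
grip_force: 101.6
```

>>> {"name": "servo_tool", "arguments": {
  "plan": [0,5,-0.3,0,0,0,15]
}}

```text
clock: 11.9
tcp_pos: [0.4712, 0.2555, 0.1228]
eef_rot: [-0.001, 1.0, -0.002, 0.001]
wrist_force: [-2.3, 2.3, 11.7]
opening: 0.295
grip_force: 101.5
```

>>> {"name": "servo_tool", "arguments": {
  "plan": [0,5,-0.2,0,0,0,15]
}}

```text
clock: 12.0
tcp_pos: [0.4712, 0.2505, 0.123]
eef_rot: [-0.001, 1.0, -0.002, 0.001]
wrist_force: [-1.7, 1.8, 12.9]
opening: 0.288
grip_force: 101.6
```

>>> {"name": "servo_tool", "arguments": {
  "plan": [0,5,-0.2,0,0,0,15,0,5,-0.2,0,0,0,15]
}}

```text
clock: 12.2
tcp_pos: [0.4713, 0.2451, 0.1233]
eef_rot: [-0.001, 1.0, -0.002, 0.001]
wrist_force: [-2.4, 1.3, 13.1]
opening: 0.291
grip_force: 101.6
```

>>> {"name": "servo_tool", "arguments": {
  "plan": [0,5,-0.25,0,0,0,15,0,10,-0.5,0,0,0,15]
}}

```text
clock: 12.4
tcp_pos: [0.4711, 0.2365, 0.1237]
eef_rot: [-0.001, 1.0, -0.001, 0.001]
wrist_force: [-1.2, 3.0, 10.9]
opening: 0.29
grip_force: 101.3
```

>>> {"name": "servo_tool", "arguments": {
  "plan": [0,5,-0.25,0,0,0,15]
}}

```text
clock: 12.5
tcp_pos: [0.4712, 0.2307, 0.1239]
eef_rot: [-0.001, 1.0, -0.002, 0.001]
wrist_force: [-2.7, 0.7, 13.4]
opening: 0.29
grip_force: 101.6
```

>>> {"name": "servo_tool", "arguments": {
  "plan": [0,5,-0.25,0,0,0,15]
}}

```text
clock: 12.6
tcp_pos: [0.4712, 0.2254, 0.1242]
eef_rot: [-0.001, 1.0, -0.002, 0.001]
wrist_force: [-1.4, 1.3, 12.1]
opening: 0.29
grip_force: 101.5
```

>>> {"name": "servo_tool", "arguments": {
  "plan": [0,5,-0.2,0,0,0,15,0,10,-0.4,0,0,0,15,0,10,-0.4,0,0,0,15]
}}

```text
clock: 12.9
tcp_pos: [0.4713, 0.2148, 0.1246]
eef_rot: [-0.0, 1.0, -0.002, 0.001]
wrist_force: [-1.3, 0.4, 13.5]
opening: 0.294
grip_force: 101.6
```

>>> {"name": "servo_tool", "arguments": {
  "plan": [0,5,-0.2,0,0,0,15,0,10,-0.4,0,0,0,15]
}}

```text
clock: 13.1
tcp_pos: [0.4712, 0.206, 0.125]
eef_rot: [-0.001, 1.0, -0.002, 0.001]
wrist_force: [-0.7, 2.2, 11.3]
opening: 0.291
grip_force: 101.2
```

>>> {"name": "servo_tool", "arguments": {
  "plan": [0,5,-0.2,0,0,0,15]
}}

```text
clock: 13.2
tcp_pos: [0.4712, 0.2003, 0.125]
eef_rot: [-0.001, 1.0, -0.002, 0.001]
wrist_force: [-0.4, 1.0, 11.2]
opening: 0.291
grip_force: 101.2
```

>>> {"name": "servo_tool", "arguments": {
  "plan": [0,5,-0.2,0,0,0,15]
}}

```text
clock: 13.3
tcp_pos: [0.4712, 0.1952, 0.1252]
eef_rot: [-0.0, 1.0, -0.002, 0.001]
wrist_force: [-0.6, 1.2, 11.2]
opening: 0.293
grip_force: 101.2
```

>>> {"name": "servo_tool", "arguments": {
  "plan": [0,5,-0.2,0,0,0,15,0,10,-0.4,0,0,0,15,0,10,-0.4,0,0,0,15]
}}

```text
clock: 13.6
tcp_pos: [0.4713, 0.1851, 0.1257]
eef_rot: [-0.001, 1.0, -0.002, 0.001]
wrist_force: [-0.8, 2.1, 10.7]
opening: 0.295
grip_force: 101.3
```

>>> {"name": "servo_tool", "arguments": {
  "plan": [0,5,-0.1,0,0,0,15,0,10,-0.2,0,0,0,15]
}}

```text
clock: 13.8
tcp_pos: [0.4712, 0.1762, 0.126]
eef_rot: [-0.001, 1.0, -0.002, 0.001]
wrist_force: [0.0, 3.2, 12.3]
opening: 0.297
grip_force: 101.5
```

>>> {"name": "servo_tool", "arguments": {
  "plan": [0,5,-0.1,0,0,0,15]
}}

```text
clock: 13.9
tcp_pos: [0.4711, 0.1703, 0.1259]
eef_rot: [-0.001, 1.0, -0.002, 0.001]
wrist_force: [1.1, 1.3, 7.1]
opening: 0.289
grip_force: 100.8
```

>>> {"name": "servo_tool", "arguments": {
  "plan": [0,5,-0.1,0,0,0,15]
}}

```text
clock: 14.0
tcp_pos: [0.4712, 0.1651, 0.126]
eef_rot: [-0.0, 1.0, -0.002, 0.001]
wrist_force: [-0.9, 1.8, 10.2]
opening: 0.293
grip_force: 101.2
```

>>> {"name": "servo_tool", "arguments": {
  "plan": [0,5,-0.1,0,0,0,15,0,10,-0.2,0,0,0,15,0,10,-0.2,0,0,0,15]
}}

```text
clock: 14.3
tcp_pos: [0.4713, 0.1545, 0.1264]
eef_rot: [-0.0, 1.0, -0.002, 0.001]
wrist_force: [-1.5, 0.6, 12.5]
opening: 0.294
grip_force: 101.5
```

>>> {"name": "servo_tool", "arguments": {
  "plan": [0,5,0,0,0,0,15,0,10,0,0,0,0,15]
}}

```text
clock: 14.5
tcp_pos: [0.4713, 0.1462, 0.1267]
eef_rot: [-0.001, 1.0, -0.002, 0.001]
wrist_force: [-1.2, 2.6, 14.9]
opening: 0.288
grip_force: 101.7
```

>>> {"name": "servo_tool", "arguments": {
  "plan": [0,5,0,0,0,0,15]
}}

```text
clock: 14.6
tcp_pos: [0.4712, 0.1403, 0.1265]
eef_rot: [-0.0, 1.0, -0.002, 0.001]
wrist_force: [0.1, 0.2, 7.8]
opening: 0.295
grip_force: 100.9
```

>>> {"name": "servo_tool", "arguments": {
  "plan": [0,5,0,0,0,0,15]
}}

```text
clock: 14.7
tcp_pos: [0.4713, 0.1351, 0.1264]
eef_rot: [-0.0, 1.0, -0.002, 0.001]
wrist_force: [-0.9, 1.0, 14.6]
opening: 0.294
grip_force: 101.2
```

>>> {"name": "servo_tool", "arguments": {
  "plan": [0,5,0,0,0,0,15,0,10,0,0,0,0,15,0,10,0,0,0,0,15]
}}

```text
clock: 15.0
tcp_pos: [0.4714, 0.1246, 0.1268]
eef_rot: [-0.0, 1.0, -0.003, 0.001]
wrist_force: [-1.3, 0.7, 16.0]
opening: 0.292
grip_force: 102.0
```

All seven took 14 N or more at their centres, which is above the 11 N friction limit. I'll do a return rolling pass along the measured seat profile to confirm.

>>> {"name": "servo_tool", "arguments": {
  "plan": [0,-10,0.1,0,0,0,15,0,-20,0.2,0,0,0,15,0,-30,0.4,0,0,0,15,0,-30,0.4,0,0,0,15]
}}

```text
clock: 15.4
tcp_pos: [0.4713, 0.1565, 0.1262]
eef_rot: [-0.001, 1.0, -0.001, 0.001]
wrist_force: [0.1, 1.1, 14.5]
opening: 0.293
grip_force: 101.8
```

>>> {"name": "servo_tool", "arguments": {
  "plan": [0,-10,0.2,0,0,0,15,0,-20,0.4,0,0,0,15,0,-30,0.7,0,0,0,15,0,-30,0.7,0,0,0,15]
}}

```text
clock: 15.8
tcp_pos: [0.4713, 0.1866, 0.1255]
eef_rot: [-0.001, 1.0, -0.001, 0.001]
wrist_force: [-1.0, 0.7, 13.7]
opening: 0.293
grip_force: 101.7
```

>>> {"name": "servo_tool", "arguments": {
  "plan": [0,-10,0.3,0,0,0,15,0,-20,0.6,0,0,0,15,0,-30,1.1,0,0,0,15,0,-30,1.1,0,0,0,15]
}}

```text
clock: 16.2
tcp_pos: [0.4714, 0.2168, 0.1245]
eef_rot: [-0.001, 1.0, -0.001, 0.001]
wrist_force: [-0.9, 1.3, 13.4]
opening: 0.294
grip_force: 101.7
```

>>> {"name": "servo_tool", "arguments": {
  "plan": [0,-10,0.4,0,0,0,15,0,-20,0.8,0,0,0,15,0,-30,1.3,0,0,0,15,0,-30,1.3,0,0,0,15]
}}

```text
clock: 16.6
tcp_pos: [0.4714, 0.2468, 0.1231]
eef_rot: [-0.001, 1.0, -0.001, 0.001]
wrist_force: [-0.1, 0.9, 13.7]
opening: 0.293
grip_force: 101.6
```

>>> {"name": "servo_tool", "arguments": {
  "plan": [0,-10,0.5,0,0,0,15,0,-20,1.1,0,0,0,15,0,-30,1.7,0,0,0,15,0,-30,1.7,0,0,0,15]
}}

```text
clock: 17.0
tcp_pos: [0.4715, 0.277, 0.1215]
eef_rot: [-0.001, 1.0, -0.001, 0.001]
wrist_force: [-0.1, 0.6, 14.7]
opening: 0.291
grip_force: 101.7
```

>>> {"name": "servo_tool", "arguments": {
  "plan": [0,-10,0.6,0,0,0,15,0,-20,1.2,0,0,0,15,0,-28,1.7,0,0,0,15,0,-28,1.7,0,0,0,15]
}}

```text
clock: 17.4
tcp_pos: [0.4716, 0.3048, 0.1197]
eef_rot: [-0.001, 1.0, -0.001, 0.001]
wrist_force: [-0.5, 1.6, 13.0]
opening: 0.292
grip_force: 101.6
```

Heights match the first pass within 0.2 mm at over 16 N, so everything is seated. I'll lift and return to the rest.

>>> {"name": "servo_tool", "arguments": {
  "plan": [0,0,-5,0,0,0,15,0,0,-20,0,0,0,15,0,0,-45,0,0,0,15,0,0,-60,0,0,0,15,0,0,-60,0,0,0,15]
}}

```text
clock: 17.9
tcp_pos: [0.4718, 0.3031, 0.1806]
eef_rot: [-0.001, 1.0, -0.002, 0.002]
wrist_force: [0.4, -1.2, -3.6]
opening: 0.288
grip_force: 99.6
```

Run:
```python
from h import *
c=get_calibration("wrist");im=snapshot("wrist");cv2.imwrite("pics/w5.png",im)
print(rel([.512,-.1795,.18],Ro.from_euler('z',.196)*Ro.from_euler('x',np.pi)))
```

```text
(array([ 42.9, 481.9,  -1. ]), array([-1.000e-04, -1.500e-03, -2.007e-01]))
```

View pics/w5.png

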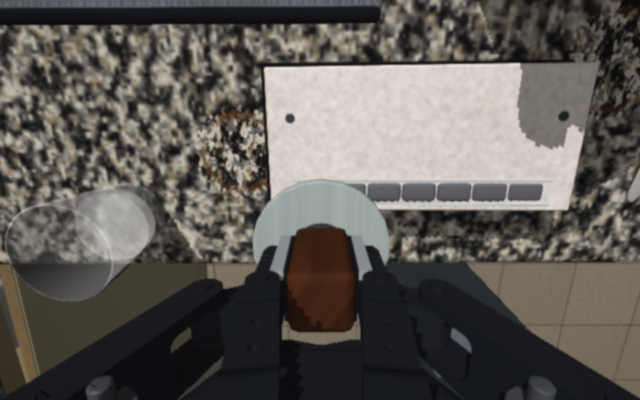

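The roller is still square in the jaws (disc centre (321,235), handle at (321,280)), and the sections at (350–545,190) sit in an even row. Now carrying it back.

>>> {"name": "servo_tool", "arguments": {
  "plan": [4,48,0,0,0,0,15,8,96,0,0,0,0,15,12,144,0,0,0,-0.03,15,17,192,0,0,0,-0.06,15,21,240,0,0,0,-0.1,15,26,288,0,0,0,-0.14,15,30,336,0,0,0,-0.17,15,34,384,0,0,0,-0.2,15]
}}

```text
clock: 18.75
tcp_pos: [0.5023, -0.0836, 0.1773]
eef_rot: [-0.0, 0.995, 0.098, -0.001]
wrist_force: [1.9, 0.3, -3.9]
opening: 0.292
grip_force: 100.0
```

Run:
```python
from h import *
print(tool()[0],rel([.512,-.1795,.178],Ro.from_euler('z',.196)*Ro.from_euler('x',np.pi)))
```

```text
[ 0.50234735 -0.08358234  0.17728097] (array([-9.3, 96. , -0.7]), array([-0.0002,  0.0016,  0.0008]))
```

>>> {"name": "servo_tool", "arguments": {
  "plan": [-4,40,0,0,0,0,15,-8,80,0,0,0,0,15,-9,96,0,0,0,0,15,-9,96,0,0,0,0,15,-9,96,0,0,0,0,15,-9,96,0,0,0,0,15]
}}

```text
clock: 19.35
tcp_pos: [0.5131, -0.1755, 0.178]
eef_rot: [-0.0, 0.995, 0.099, -0.0]
wrist_force: [-0.2, 0.3, -3.4]
opening: 0.294
grip_force: 100.1
```

Run:
```python
from h import *
print(tool()[0],rel([.5122,-.1795,.115],Ro.from_euler('z',.196)*Ro.from_euler('x',np.pi)))
```

```text
[ 0.5131274  -0.17551425  0.17795923] (array([-1.7,  3.8, 63. ]), array([-0.0008,  0.0005,  0.0021]))
```

>>> {"name": "servo_tool", "arguments": {
  "plan": [-1.5,4,10,0,0,0,15,-1.5,4,22,0,0,0,15,-1.5,4,30,0,0,0,15,-1.5,4,30,0,0,0,15,-1.5,4,30,0,0,0,15]
}}

```text
clock: 19.85
tcp_pos: [0.5124, -0.1813, 0.1481]
eef_rot: [-0.0, 0.995, 0.098, -0.0]
wrist_force: [0.2, -0.2, -3.1]
opening: 0.293
grip_force: 100.1
```

Run:
```python
from h import *
print(tool()[0],rel([.5122,-.1795,.089],Ro.from_euler('z',.196)*Ro.from_euler('x',np.pi)))
```

```text
[ 0.51241812 -0.18132067  0.14811834] (array([ 0.2, -1.8, 59.1]), array([-0.0004,  0.0004,  0.0001]))
```

>>> {"name": "servo_tool", "arguments": {
  "plan": [0,-1.5,8,0,0,0,15,0,-1.5,16,0,0,0,15,0,-1.5,24,0,0,0,15,0,-1.5,24,0,0,0,15]
}}

```text
clock: 20.25
tcp_pos: [0.5114, -0.1799, 0.1229]
eef_rot: [-0.0, 0.995, 0.098, -0.001]
wrist_force: [0.6, 0.3, -3.5]
opening: 0.293
grip_force: 100.1
```

>>> {"name": "servo_tool", "arguments": {
  "plan": [0,0,8,0,0,0,15,0,0,16,0,0,0,15,0,0,24,0,0,0,15,0,0,29,0,0,0,15,0,0,30,0,0,0,15]
}}

```text
clock: 20.75
tcp_pos: [0.5118, -0.1799, 0.0935]
eef_rot: [-0.0, 0.995, 0.098, -0.001]
wrist_force: [-1.0, -1.0, -3.8]
opening: 0.29
grip_force: 100.1
```

>>> {"name": "servo_tool", "arguments": {
  "plan": [0,0,2,0,0,0,15,0,0,3.5,0,0,0,15,0,0,4.5,0,0,0,15,0,0,4.5,0,0,0,15]
}}

```text
clock: 21.15
tcp_pos: [0.5122, -0.1801, 0.09]
eef_rot: [0.0, 0.995, 0.098, 0.0]
wrist_force: [-0.1, 0.4, -3.3]
opening: 0.29
grip_force: 100.1
```

>>> {"name": "servo_tool", "arguments": {
  "plan": [0,0,0.6,0,0,0,15,0,0,1.0,0,0,0,15,0,0,1.0,0,0,0,15]
}}

```text
clock: 21.45
tcp_pos: [0.5123, -0.1801, 0.0892]
eef_rot: [0.0, 0.995, 0.098, 0.0]
wrist_force: [-1.9, 0.3, -1.3]
opening: 0.29
grip_force: 100.8
```

>>> {"name": "servo_tool", "arguments": {
  "plan": [0,0,0.4,0,0,0,15,0,0,0.5,0,0,0,15]
}}

```text
clock: 21.65
tcp_pos: [0.5123, -0.1801, 0.0891]
eef_rot: [0.0, 0.995, 0.098, 0.0]
wrist_force: [-5.2, 1.5, 7.0]
opening: 0.292
grip_force: 101.4
```

Contact with the rim is at the original height. Releasing and retreating straight up.

>>> {"name": "servo_tool", "arguments": {
  "plan": [0,0,-0.4,0,0,0,28,0,0,-0.4,0,0,0,40,0,0,-0.4,0,0,0,55,0,0,-0.4,0,0,0,60,0,0,-0.4,0,0,0,60,0,0,-0.4,0,0,0,60]
}}

```text
clock: 22.25
tcp_pos: [0.5122, -0.1801, 0.0888]
eef_rot: [0.0, 0.995, 0.098, 0.0]
wrist_force: [0.1, -0.8, -0.2]
opening: 0.705
grip_force: 0.0
```

>>> {"name": "servo_tool", "arguments": {
  "plan": [0,0,-10,0,0,0,60,0,0,-30,0,0,0,60,0,0,-60,0,0,0,60,0,0,-100,0,0,0,60,0,0,-130,0,0,0,60,0,0,-130,0,0,0,60,0,0,-130,0,0,0,60,0,0,-130,0,0,0,60]
}}

```text
clock: 23.05
tcp_pos: [0.5117, -0.18, 0.218]
eef_rot: [-0.0, 0.995, 0.098, -0.001]
wrist_force: [0.1, -0.1, 0.5]
opening: 0.706
grip_force: 0.0
```

Run:
```python
from h import *
c=get_calibration("wrist");im=snapshot("wrist")
c2=get_calibration("side");i2=snapshot("side");uv=proj(c2,[.49,.05,.04])[0].astype(int)
a=im[60:330,100:560];b=cv2.resize(i2[uv[1]-65:uv[1]+70,uv[0]-55:uv[0]+55],None,fx=2,fy=2,interpolation=cv2.INTER_CUBIC)
print(a.shape,b.shape,telemetry.sense()["wrist_force"])
cv2.imwrite("pics/f.png",np.hstack([a,b[:270]]))
# disc fit
bb,g,r=[im[...,i].astype(int) for i in range(3)]
disc=((abs(bb-r)<40)&(g>140)&(g>r)).astype(np.uint8)
u=proj(c,[.512,-.18,.06])[0].astype(int);m=np.zeros_like(disc);m[u[1]-60:u[1]+60,u[0]-60:u[0]+60]=1
cs=max(cv2.findContours(disc*m,0,1)[0],key=cv2.contourArea)
W=cast(c,cv2.convexHull(cs)[:,0],.06)[:,:2]
s=np.linalg.lstsq(np.c_[2*W,np.ones(len(W))],(W**2).sum(1),rcond=None)[0];print(s[:2],np.sqrt(s[2]+s[:2]@s[:2]))
```

```text
(270, 460, 3) (270, 220, 3) [-0.36436557  0.24191764 -0.34337336]
[ 0.51186513 -0.18114774] 0.03551432548661641
```

View pics/f.png

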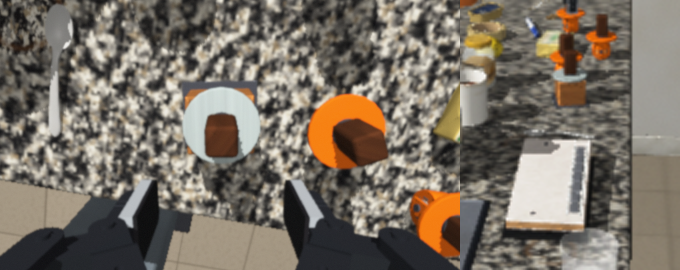

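The roller stands upright in its rest (disc centre (221,125) in the wrist view), square to it. The look-alikes, spoon and glass haven't moved. Handing in.

```bash
python3 -c "
from cell import job
print(job.finish_job())"
```

```text
the job is handed in; nothing more can be done
None
```

I handed the job in after about 23 s of the 72 s allowed: all seven trim sections appear fully seated, the roller stands upright in its rest, released, and no bystander I could see had moved; every force reading on the strip stayed under 30 N (highest about 25 N).

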